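Stack the coupling on a ball-lock spindle

ROBOT

A 6-joint arm with a two-finger parallel gripper is mounted at the origin on a cart in front of the work surface, level with it; the furniture and walls round the work are solid. World frame = base frame: x ahead of the robot, y to its left, z up, the work surface at z = 0. Lengths are in m, angles in rad, forces in N, time in s.
With the tool pointing down it reaches from about 0.25 to 0.725 m from the base axis. Payload 4 kg.
Tool frame: the origin (TCP) lies between the finger pads; the fingertips stand 8 mm ahead of it and the grasp point (between the pads) lies 11 mm behind it; z points along the fingers, y is the direction in which the jaws open and shut (so a half turn about z gives the same grasp; the last joint's range is limited). The gripper opens to 85 mm and grips with 20 to 120 N. Pads are 22 mm wide; open, the fingers measure 114 mm over their backs; the gripper's body (76 mm by 85 mm) begins 54 mm behind the grasp point. The pads swing forward as they close: fully open they stand 13 mm farther back than shut.
Start: joints at [1.101, 0.241, 0.005, 1.335, 0, 1.571], TCP at [0.226, 0.446, 0.239] pointing down, gripper open.
Joint ranges: [-2.72, 2.72], [-1.05, 1.87], [-1.09, 1.28], [-1.99, 2.15], [-1.42, 1.44], [-3.14, 3.14]. Speed limits (rad/s): [2.79, 2.79, 3.14, 3.14, 3.14, 3.14].

INTERFACE

Orientations are given as a unit quaternion [x, y, z, w].
In Python, from workcell import * gives the robot as it stands.
- The arm moves only by the tool send_rows, never from a script. Its argument "increments" is a list that holds one entry, the list of rows, each a list of 6 numbers: the shift along the tool's x, y, z in units of 50 mm (1.0 is 50 mm), then the turn, a rotation vector about the tool's x, y, z in units of 10 degrees (1.0 is 10 degrees). In form: [[[x, y, z, ax, ay, az], ...]]. A call has 1 to 8 rows; each row shifts and turns the commanded pose from where the row before left it, along the tool's axes as they then stand; what a row does not reach is not made up. A row lasts 1/8 s, in which the tool goes at most 62.5 mm and 10.7 degrees, less where a joint would pass 70% of its speed; a pose out of reach is approached as far as the arm can. A call with a number of a shift or a turn outside -1 to 1 is refused whole. A call with a gripper value outside its range is refused whole. "grip" is the closure, from 0 (fully open) to 1 (shut), set as the call begins (left out, the last holds). The fingers move at their own pace and stop on an object; the grip force is fixed at half the most. Time passes only in rows, so rows that do not move let the fingers close. It gives the time, the measured TCP pose, the force and the opening at its end, in the units of the state.
- get_obs(): the state, without advancing time (a new reading comes with each control period).
- camera(name): name is "scene" or "top" or "wrist"; returns a dict with "color" (480x640x3 uint8, red, green, blue), "z_map" (480x640 float32, m along the optical axis (not along the pixel's ray), 0 where there is no reading), "intrinsics" (3x3 intrinsics, pixels), "pose" (4x4, takes a point from camera to world coordinates); the wrist camera has in their place "mount" (4x4, takes a point from camera to tool coordinates, whose origin is the TCP and whose axes are the flange's). Camera axes: x right, y down, z forward; pixel columns grow to the right and rows downward; lengths in m; the calibration is good to about 2 mm. A picture is of the moment at which its call begins: read the wrist's pose just before it.
- job_done(): hands the job in, once; it reports no verdict.
The state is a dict: "clock": time; "joint_pos": joint angles; "joint_vel": joint speeds; "tau": joint torques, N m; "eef_pos": TCP position; "tool_rot": TCP orientation; "ft_force": force on the tool from outside, world axes, zero at the start; "ft_torque": the same for the moment, N m; "grip_width": finger opening in m.
Only numpy, scipy, OpenCV 4.12 (cv2) and the standard library are available. Lean on these libraries where they do the work, as an engineer would, in place of code of your own. Each camera call takes 0.05 s, during which the arm holds its last target.

TASK

Build up the coupling on the upright spindle of the white drive base: first the aluminium spacer, then the brass washer, last the blue bushing. Press the bushing down over the sprung balls until it sits on the washer, and keep pressing until the whole spindle has slid down to its stop and takes a firm push of about 20 N, never more than 30 N, which would damage its bearing; then let go. Leave everything else on the bench where it is.

Things in the scene. Friction and masses are not known exactly. Their poses are not given: they have to be found in the camera images.
- drive_base: White fixed drive base, 110 x 110 mm, flat top 29 mm above the worktop, with a vertical steel spindle. Origin: centre of its underside, on the spindle's axis; z up. Pushed down with 8 N the spindle slides stiffly into the base, by an UNMEASURED 3 to 23 mm, till it meets a firm stop; it stays down. Spacer (14 mm), washer (6) and bushing (18) fill 38 mm above its collar.
- spindle_foot (a point): Point on the spindle's axis in the base's top, 29 mm above the worktop. The seat is a dark collar on the spindle, 38 mm diameter, 5 mm thick, at an UNMEASURED height: its upper face starts anywhere from 43 to 73 mm above the worktop and must be felt for. Above this face: shaft 14 mm diameter to 49 mm, then a cone to 6 mm diameter at the tip, 56 mm up.
- ball_zone (a point): Point on the spindle's axis, 97 mm above the worktop. Within 15 mm of it (centres 42.5 mm over the collar's face) three sprung brass balls make the shaft 19 mm across. Spacer and washer pass freely. The bushing must push them in, with about 6 to 12 N, from where its lower face is 46 mm over the collar's face; in its last 4 mm they spring out over its upper edge, pull it down with 5 to 8 N and hold it.
- spacer_mid (a point): Centre (half-way up) of the spacer: loose plain aluminium ring, 36 mm outer diameter, 22 mm bore, 14 mm high, about 50 g, lying flat on the worktop; z is its axis.
- washer_mid (a point): Centre (half-way up) of the washer: loose thick brass ring, 40 mm outer diameter, 22 mm bore, 6 mm high, about 40 g, lying flat on the worktop; z is its axis.
- bushing_mid (a point): Centre (half-way up) of the bushing: loose blue plastic ring, 32 mm outer diameter, 16 mm bore, 18 mm high, about 50 g, lying flat on the worktop; z is its axis. Either end may be down.
- spindle_bearing (a joint): Force gauge: how far the stiff spring bearing that carries spindle and stop gives in the base, in m: 0.0002 to 0.0004 when nothing presses on it, growing by 1 mm for every 12 N of downward push; about 0.001 while the spindle slides; at the stop it must reach 0.00125 (about 12 N push) or more; above 0.0029 (30 N push) the bearing is damaged. It springs back when let go.
- timer: Bystander: small white timer with buttons, 62x65x18 mm, left of the work; origin under its centre.
- petri_stack: Bystander: stack of clear dishes, 92x95x57 mm, behind the work; origin under its centre.
- beaker: Bystander: small clear beaker, 60x55x74 mm, behind the work; origin under its centre.
- media_bottle: Bystander: clear bottle with orange cap, 66 mm wide, 139 mm high, behind the work; origin under its centre.
- tip_box: Bystander: blue pipette-tip box, 84x122x68 mm, behind the work; origin under its centre.
- marker: Bystander: white marker pen with black cap, 17x135x16 mm, lying behind the work; origin under its centre.

How it is judged:
On the way, in this order (a step that is already met when the one before it is completed fails the run):
1. the spacer is round the spindle, flat on the collar, and let go (horizontal distance between spacer_mid and drive_base below 0.006 m and z of spacer_mid in the frame of drive_base between 0.044 and 0.083 m and angle between spacer_mid's own z axis and vertical below 0.1 rad and contact force between the fingers and anything else below 0.3 N), for 0.2 s.
2. the washer is round the spindle, flat on the spacer, and let go (all of step 1 and horizontal distance between washer_mid and drive_base below 0.006 m and z of washer_mid in the frame of spacer_mid between 0.008 and 0.0125 m and angle between washer_mid's own z axis and vertical below 0.1 rad), for 0.2 s.
3. with the bushing on the washer, the spindle is pressed against its stop with more than about 12 N (its bearing gives by over 1.25 mm) (horizontal distance between each of spacer_mid, washer_mid and drive_base below 0.006 m and z of spacer_mid in the frame of drive_base between 0.044 and 0.083 m and angle between each of spacer_mid, washer_mid, bushing_mid's own z axis and vertical below 0.1 rad and z of washer_mid in the frame of spacer_mid between 0.008 and 0.0125 m and horizontal distance between bushing_mid and drive_base below 0.004 m and z of bushing_mid in the frame of washer_mid between 0.01 and 0.0138 m and value of joint spindle_bearing above 0.00125 m), for 0.15 s.
At the end, for the whole second after the job is handed in: Spacer, washer and bushing stand round the spindle in this order from below, level (0.1 rad) and let go: spacer and washer within 6 mm of its axis, bushing within 4 mm; spacer on the collar, washer on spacer and bushing on washer with gaps under 1.8 mm (horizontal distance between each of spacer_mid, washer_mid and drive_base below 0.006 m and z of spacer_mid in the frame of drive_base between 0.044 and 0.083 m and angle between each of spacer_mid, washer_mid, bushing_mid's own z axis and vertical below 0.1 rad and z of washer_mid in the frame of spacer_mid between 0.008 and 0.0125 m and horizontal distance between bushing_mid and drive_base below 0.004 m and z of bushing_mid in the frame of washer_mid between 0.01 and 0.0138 m); the robot touches nothing.
It fails at once if the spindle is pressed down with more than 30 N: its bearing gives by over 2.9 mm (value of joint spindle_bearing above 0.0029 m).
It fails at once if a bystander is moved more than 20 mm (distance of any of timer, petri_stack, beaker, media_bottle, tip_box, marker from where it was at the start of the episode above 0.02 m).
It also fails if it takes over 69 s, if anything falls off the work surface, if the arm or the gripper's body presses on something with over 40 N, if the wrist force passes 120 N, or if a joint passes its speed limit or range.

## Working session

There is one attempt and no reset: what is moved stays moved. The work goes in short steps, Python scripts to look and compute and a tool call to move; the robot and the scene stay as the last step left them, time stands still between calls to the robot, and variables do not carry over. Pictures are saved under pics/ and viewed, and the job is handed in when it is done.

Besides the shell and the picture viewer there is one more tool, called after "Emit:" by a JSON object that holds its "fn" and its "kwargs". send_rows: Moves the arm, as the interface text tells. Its arguments: {"type":"object","properties":{"increments":{"type":"array"},"grip":{"type":"number"}},"required":["increments"]}

```bash
ls; mkdir -p pics
python3 - <<'E'
from workcell import *
import cv2
print(get_obs())
for n in ["scene","top","wrist"]:
    c=camera(n); cv2.imwrite(f"pics/{n}0.png",c["color"][:,:,::-1])
    import numpy as np
    np.savez(f"{n}0.npz",**c)
    print(n,c["intrinsics"],c.get("pose",c.get("mount")))
E
```

```text
pics
{'clock': 0.0, 'joint_pos': array([1.10099364e+00, 2.41428999e-01, 3.69538560e-03, 1.33520778e+00,
       1.39777256e-05, 1.57081684e+00]), 'joint_vel': array([ 0.00050415, -0.00031152, -0.00119437, -0.00069881,  0.00187071,
        0.00012919]), 'tau': array([ 2.54387443e-03, -3.72316611e+01,  2.52409083e+01,  1.68967660e-02,
        1.81634232e-04,  1.12454038e-05]), 'eef_pos': array([0.22606506, 0.44526652, 0.23839395]), 'tool_rot': array([ 2.32756885e-01,  9.72534360e-01, -1.04145642e-03, -2.56415620e-04]), 'ft_force': array([ 0.87910598, -0.3101388 , -0.1875236 ]), 'ft_torque': array([ 0.02977773, -0.00368625,  0.02303812]), 'grip_width': 0.08535075808126762}
scene [[611.69011373   0.         328.80723908]
 [  0.         611.69011373 240.08237357]
 [  0.           0.           1.        ]] [[ 0.59207916 -0.58143111  0.55801446 -0.16081731]
 [-0.80572782 -0.44054411  0.39588329 -0.38688422]
 [ 0.01565112 -0.68400201 -0.7293122   1.09468259]
 [ 0.          0.          0.          1.        ]]
top [[485.13884885   0.         319.08888407]
 [  0.         485.13884885 245.80293844]
 [  0.           0.           1.        ]] [[ 0.01175568 -0.98253829  0.18568877  0.42032821]
 [-0.9998903  -0.01322412 -0.00667145  0.14590828]
 [ 0.00901053 -0.18558997 -0.98258596  1.08549908]
 [ 0.          0.          0.          1.        ]]
wrist [[415.84765196   0.         325.9490483 ]
 [  0.         415.84765196 237.2099223 ]
 [  0.           0.           1.        ]] [[ 3.65637788e-04 -9.61336653e-01 -2.75375572e-01  6.79921366e-02]
 [ 9.99999831e-01  4.76053543e-04 -3.34125475e-04  5.49819783e-05]
 [ 4.52300582e-04 -2.75375403e-01  9.61336665e-01 -1.34584052e-01]
 [ 0.00000000e+00  0.00000000e+00  0.00000000e+00  1.00000000e+00]]
```

View pics/top0.png

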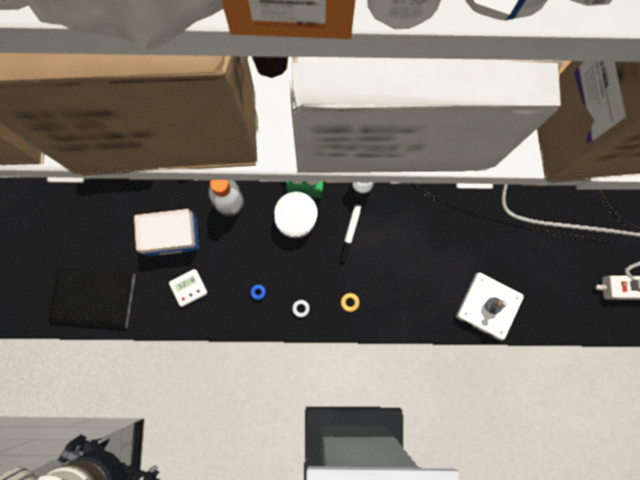

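View pics/scene0.png

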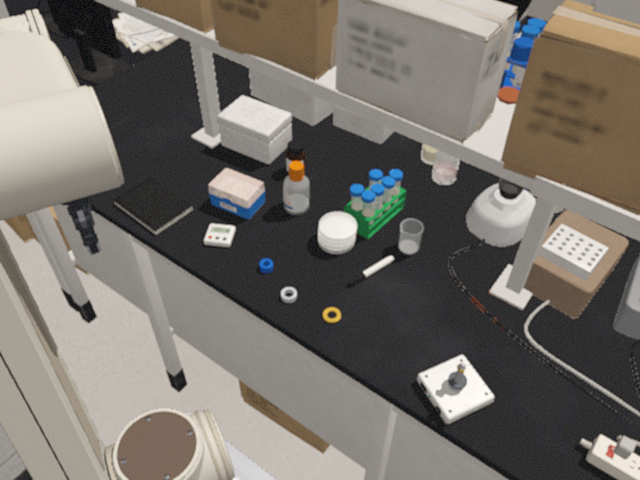

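View pics/wrist0.png

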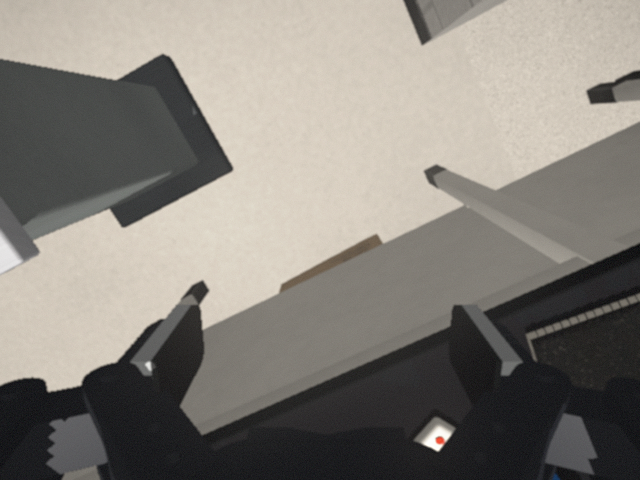

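```bash
cat > h.py <<'E'
import numpy as np, cv2
def load(n): return dict(np.load(n))
def ray(c,uv,P=None):
    P=c["pose"] if P is None else P
    d=np.linalg.inv(c["intrinsics"])@np.array([uv[0],uv[1],1.]); return P[:3,3],P[:3,:3]@d
def onplane(c,uv,z,P=None):
    o,d=ray(c,uv,P); return o+d*(z-o[2])/d[2]
def proj(c,p,P=None):
    P=c["pose"] if P is None else P
    q=P[:3,:3].T@(np.asarray(p)-P[:3,3]); k=c["intrinsics"]@(q/q[2]); return k[:2]
def cross2(c1,u1,c2,u2):
    o1,d1=ray(c1,u1);o2,d2=ray(c2,u2);d1=d1/np.linalg.norm(d1);d2=d2/np.linalg.norm(d2)
    s=np.linalg.lstsq(np.c_[d1,-d2],o2-o1,rcond=None)[0]
    a,b=o1+s[0]*d1,o2+s[1]*d2; return (a+b)/2,np.linalg.norm(a-b)
def zpts(c,P=None):
    P=c["pose"] if P is None else P
    v,u=np.mgrid[:480,:640];z=c["z_map"];K=c["intrinsics"]
    q=np.stack([(u-K[0,2])/K[0,0]*z,(v-K[1,2])/K[1,1]*z,z],-1); return q@P[:3,:3].T+P[:3,3]
E
python3 - <<'E'
from h import *
for n in ["top","scene"]:
    c=load(n+"0.npz"); 
    hsv=cv2.cvtColor(c["color"],cv2.COLOR_RGB2HSV); p=zpts(c)
    ok=(c["z_map"]>0)&(p[...,0]>.25)&(p[...,0]<.62)&(p[...,1]>-.4)&(p[...,1]<.5)&(p[...,2]<.15)&(p[...,2]>-.02)
    H,S,V=cv2.split(hsv)
    M={"blue":(H>100)&(H<130)&(S>120),"white":(S<60)&(V>120),"yellow":(H>10)&(H<35)&(S>90)&(V>100)}
    for k,m in M.items():
        cnt,_=cv2.findContours((m&ok).astype(np.uint8),cv2.RETR_EXTERNAL,cv2.CHAIN_APPROX_NONE)
        for q in cnt:
            a=cv2.contourArea(q)
            if a<60: continue
            mm=cv2.drawContours(np.zeros((480,640),np.uint8),[q],-1,1,-1)>0
            e=cv2.fitEllipse(q); 
            print(n,k,a,cv2.boundingRect(q),np.round(e[0],1),np.round(e[1],1),"pl",[np.round(onplane(c,e[0],z),4) for z in (.007,.029)], "zmed",np.median(p[mm],axis=0).round(4),p[mm][:,2].max().round(3))
c=load("top0.npz");cv2.imwrite("pics/tc.png",cv2.resize(c["color"][250:350,230:540,::-1],None,fx=2.5,fy=2.5,interpolation=cv2.INTER_CUBIC))
c=load("scene0.npz");cv2.imwrite("pics/sc.png",cv2.resize(c["color"][340:440,400:510,::-1],None,fx=5,fy=5,interpolation=cv2.INTER_CUBIC))
E
```

```text
top blue 203.5 (250, 284, 17, 17) [257.7 292. ] [15.6 16.7] pl [array([0.518 , 0.2737, 0.007 ]), array([0.516 , 0.2711, 0.029 ])] zmed [0.5183 0.2736 0.015 ] 0.024
top white 212.5 (292, 300, 18, 17) [300.6 308. ] [16.3 16.8] pl [array([0.4839, 0.1778, 0.007 ]), array([0.4826, 0.1771, 0.029 ])] zmed [0.4841 0.1772 0.0109] 0.018
top white 2609.0 (457, 272, 67, 68) [490.2 305.5] [57.9 62.2] pl [array([ 0.4944, -0.2425,  0.007 ]), array([ 0.4929, -0.2346,  0.029 ])] zmed [ 0.4915 -0.2316  0.0292] 1.085
top white 847.0 (169, 269, 38, 38) [187.6 287.3] [32.1 35.8] pl [array([0.5265, 0.4295, 0.007 ]), array([0.5243, 0.4237, 0.029 ])] zmed [0.526  0.4271 0.0156] 1.085
top white 295.0 (149, 240, 46, 11) [164.3 244.8] [ 8.4 56.9] pl [array([0.6218, 0.4878, 0.007 ]), array([0.6177, 0.4809, 0.029 ])] zmed [0.612  0.461  0.0673] 1.085
top yellow 271.5 (340, 293, 20, 19) [349.8 301.9] [18.4 18.8] pl [array([0.4986, 0.0691, 0.007 ]), array([0.497 , 0.0706, 0.029 ])] zmed [0.4986 0.0685 0.0039] 1.085
scene blue 185.5 (259, 257, 15, 17) [265.8 265.2] [14.9 16.1] pl [array([0.5173, 0.2734, 0.007 ]), a
[... 376 characters left out ...]
[ 0.4841 -0.2423  0.0269] 1.095
scene white 185.5 (280, 287, 17, 15) [288.5 293.8] [14.7 16.3] pl [array([0.4832, 0.1777, 0.007 ]), array([0.4702, 0.1663, 0.029 ])] zmed [0.4856 0.1795 0.0078] 0.016
scene white 560.5 (204, 223, 32, 24) [219.3 234.4] [23.6 31.9] pl [array([0.5247, 0.4287, 0.007 ]), array([0.5109, 0.4122, 0.029 ])] zmed [0.5205 0.4243 0.0127] 1.095
scene white 333.0 (216, 184, 35, 24) [231.7 195.8] [11.9 40.9] pl [array([0.646 , 0.4991, 0.007 ]), array([0.6297, 0.4812, 0.029 ])] zmed [0.6076 0.4552 0.0611] 1.095
scene yellow 232.0 (322, 307, 20, 16) [331.4 314.4] [15.5 19.2] pl [array([0.495 , 0.0669, 0.007 ]), array([0.4818, 0.0577, 0.029 ])] zmed [0.4993 0.0698 0.0016] 1.095
```

View pics/tc.png

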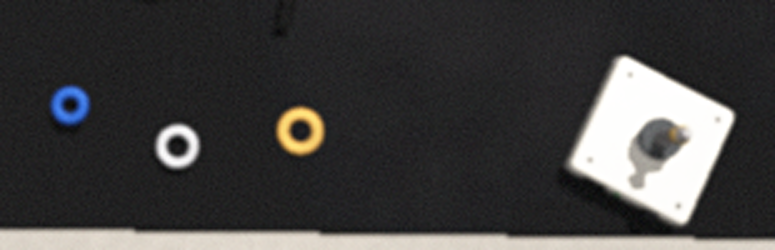

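View pics/sc.png

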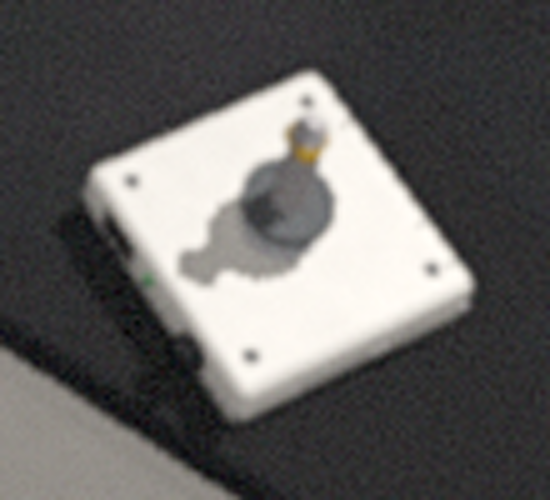

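The top view shows, from left to right, the blue bushing (258,292), the aluminium spacer (301,308), the brass washer (350,302) and the base with its spindle (490,306). Both views agree to about 3 mm. Next I go over the spacer.

Emit:
{"fn": "send_rows", "kwargs": {"increments": [[[-1, -0.35, 0.25, 0, 0, 0], [-1, -0.35, 0.25, 0, 0, 0], [-1, -0.35, 0.25, 0, 0, 0], [-1, -0.35, 0.25, 0, 0, 0], [-1, -0.35, 0.25, 0, 0, 0], [-1, -0.35, 0.25, 0, 0, 0], [-1, -0.35, 0.25, 0, 0, 0], [0, 0, 0, 0, 0, 0]]]}}

```text
clock: 1.15
eef_pos: [0.4842, 0.1752, 0.1503]
tool_rot: [0.236, 0.972, -0.001, -0.001]
ft_force: [0.3, 1.1, -0.4]
grip_width: 0.0851
```

```bash
cat >> h.py <<'E'
from scipy.spatial.transform import Rotation as R
def toolT(o):
    T=np.eye(4);T[:3,:3]=R.from_quat(o["tool_rot"]).as_matrix();T[:3,3]=o["eef_pos"];return T
def to_tool(o,target):  # units
    return (toolT(o)[:3,:3].T@(np.asarray(target)-o["eef_pos"])/0.05).round(3)
def snap(name):
    from workcell import get_obs,camera
    o=get_obs();c=camera("wrist");P=toolT(o)@c["mount"]
    cv2.imwrite(f"pics/{name}.png",c["color"][:,:,::-1]);np.savez(name+".npz",pose=P,**c);c["pose"]=P
    return o,c
E
python3 - <<'E'
from h import *
o,c=snap("w1")
print(o["clock"],o["eef_pos"],o["tool_rot"],o["grip_width"],o["ft_force"])
print(proj(c,[.4835,.1775,.007]))
E
```

```text
1.15 [0.48418243 0.17515012 0.15025978] [ 2.35599901e-01  9.71849414e-01 -8.75466181e-04 -7.98284606e-04] 0.08509104472470691 [ 0.32172193  1.07000308 -0.38276214]
[329.02289053 218.83915149]
```

View pics/w1.png

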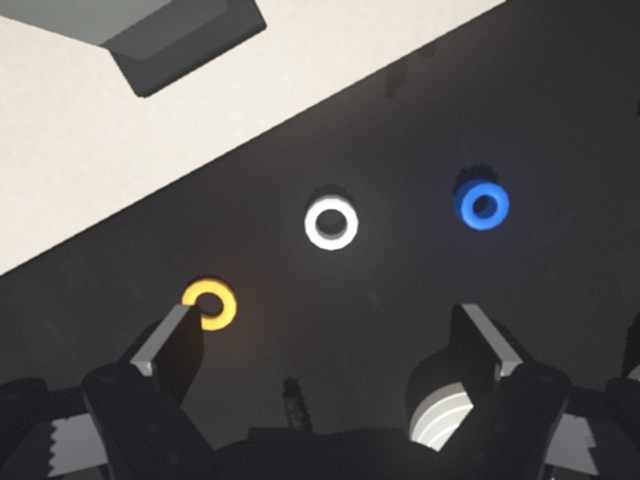

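The wrist view shows the spacer at (331,222), bushing at (482,205) and washer at (209,303), so I can measure all three.

Run:
```python
from h import *
from workcell import get_obs
c=load("w1.npz");o=get_obs()
H,S,V=cv2.split(cv2.cvtColor(c["color"],cv2.COLOR_RGB2HSV)); p=zpts(c)
M={"blue":((H>100)&(H<130)&(S>120),.009),"white":((S<60)&(V>130),.007),"yellow":((H>10)&(H<35)&(S>90)&(V>100),.003)}
for k,(m,z) in M.items():
    for q in cv2.findContours(m.astype(np.uint8),cv2.RETR_EXTERNAL,cv2.CHAIN_APPROX_NONE)[0]:
        if not 800<cv2.contourArea(q)<4000: continue
        e=cv2.fitEllipse(q);w=onplane(c,e[0],z)
        if k=="yellow" : pass
        mm=cv2.drawContours(np.zeros((480,640),np.uint8),[q],-1,1,-1)>0;mm&=m
        print(k,np.round(e[0],1),np.round(e[1],1),w.round(4),np.percentile(p[mm][:,2],[50,95]).round(4), "diam",np.round(e[1][1]*.25/415.8,4),to_tool(o,[w[0],w[1],.012]))
```

```text
blue [481.2 203.9] [50.9 55.5] [0.5208 0.2737 0.009 ] [0.0172 0.0189] diam 0.0334 [0.211 2.074 2.773]
white [441.1 419.1] [37.7 74.2] [0.6694 0.1822 0.007 ] [0.0282 0.051 ] diam 0.0446 [-3.268  1.802  2.768]
white [330.9 223.1] [52.4 52.8] [0.4868 0.1772 0.007 ] [0.0137 0.0151] diam 0.0317 [-0.063  0.048  2.776]
yellow [210.1 303.5] [46.1 53.5] [0.5014 0.0696 0.003 ] [0.0059 0.0074] diam 0.0322 [-1.304 -1.735  2.776]
```

Emit:
{"fn": "send_rows", "kwargs": {"increments": [[[-0.06, 0.05, 0.7, 0, 0, 0], [0, 0, 0.8, 0, 0, 0], [0, 0, 0.8, 0, 0, 0], [0, 0, 0.4, 0, 0, 0], [0, 0, 0.12, 0, 0, 0], [0, 0, 0, 0, 0, 0]]]}}

```text
clock: 1.95
eef_pos: [0.4866, 0.1799, 0.0112]
tool_rot: [0.232, 0.973, 0.0, 0.0]
ft_force: [0.7, -0.0, -0.3]
grip_width: 0.0855
```

Emit:
{"fn": "send_rows", "kwargs": {"increments": [[[0, 0, 0, 0, 0, 0], [0, 0, 0, 0, 0, 0], [0, 0, 0, 0, 0, 0], [0, 0, 0, 0, 0, 0], [0, 0, 0, 0, 0, 0], [0, 0, 0, 0, 0, 0]]], "grip": 1}}

```text
clock: 2.7
eef_pos: [0.4874, 0.1792, 0.0121]
tool_rot: [0.233, 0.973, 0.0, 0.001]
ft_force: [-0.8, -0.7, 6.5]
grip_width: 0.0329
```

Run:
```python
from h import *
o,c=snap("w2")
print(o["clock"],o["eef_pos"],o["grip_width"],o["ft_force"])
```

```text
2.7 [0.48737256 0.1791696  0.01206984] 0.032947866704914175 [-0.83553193 -0.74005849  6.46982367]
```

View pics/w2.png

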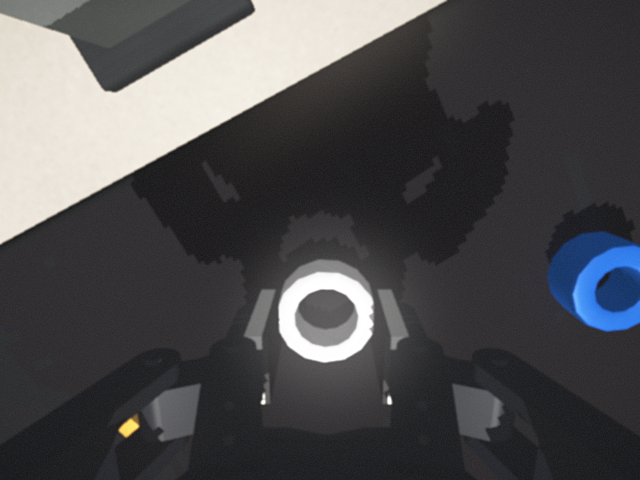

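Emit:
{"fn": "send_rows", "kwargs": {"increments": [[[0, 0, -0.3, 0, 0, 0], [0, 0, -0.9, 0, 0, 0], [0, 0, -0.9, 0, 0, 0], [-0.4, -0.7, -0.6, 0, 0, 0], [-0.5, -0.95, -0.5, 0, 0, 0], [-0.5, -0.95, -0.4, 0, 0, 0], [-0.5, -0.95, -0.4, 0, 0, 0], [-0.6, -0.95, -0.4, 0, 0, 0]]]}}

```text
clock: 3.75
eef_pos: [0.4959, -0.0797, 0.2326]
tool_rot: [0.233, 0.973, 0.0, 0.001]
ft_force: [0.1, -0.5, 0.1]
grip_width: 0.033
```

Emit:
{"fn": "send_rows", "kwargs": {"increments": [[[-0.6, -0.95, -0.4, 0, 0, 0], [-0.6, -0.95, 0, 0, 0, 0], [-0.6, -0.9, 0, 0, 0, 0], [-0.5, 0, 0, 0, 0, 0], [0, 0, 0, 0, 0, 0], [0, 0, 0, 0, 0, 0]]]}}

```text
clock: 4.5
eef_pos: [0.5349, -0.2545, 0.251]
tool_rot: [0.233, 0.973, 0.0, -0.0]
ft_force: [0.2, -0.4, -0.3]
grip_width: 0.0332
```

Run:
```python
from h import *
o,c=snap("w3")
print(o["clock"],o["eef_pos"],o["tool_rot"],o["grip_width"],o["ft_force"])
```

```text
4.5 [ 0.53492628 -0.25445642  0.25102618] [ 2.32534464e-01  9.72588060e-01  1.17880294e-04 -4.18791830e-04] 0.03315734009356877 [ 0.1752578  -0.35683564 -0.34982724]
```

View pics/w3.png

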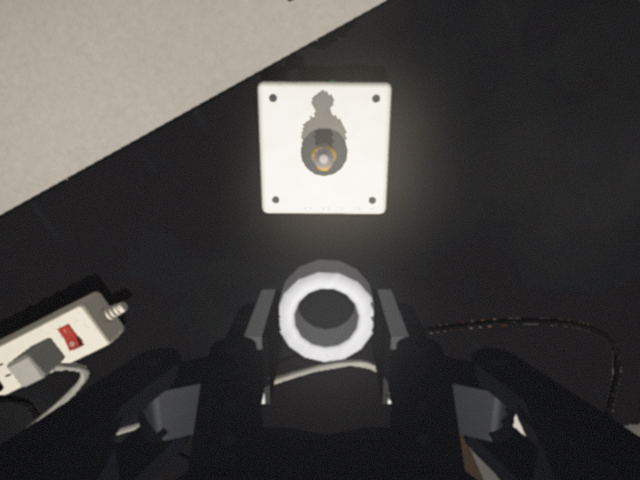

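The wrist view shows the base seen from above: screws near (272,98), (376,98), (275,200) and (372,200), spindle tip at (323,158). The held spacer is unchanged at (326,310).

Run:
```python
from h import *
c=load("w3.npz");g=cv2.cvtColor(c["color"],cv2.COLOR_RGB2GRAY);p=zpts(c)
s=[]
for u,v in [(272,98),(376,98),(275,200),(372,200)]:
    w=255.-g[v-6:v+7,u-6:u+7]; w=np.clip(w-w.max()*.5,0,None); yy,xx=np.mgrid[-6:7,-6:7]
    q=(u+(w*xx).sum()/w.sum(),v+(w*yy).sum()/w.sum()); s.append(onplane(c,q,.029)); print(np.round(q,1),s[-1].round(4))
m=np.mean(s,0);print("screw mean",m.round(4), "diag mids",((s[0]+s[3])/2).round(4),((s[1]+s[2])/2).round(4))
# base top outline
mk=((g>150)&(p[...,2]>.02)&(p[...,2]<.05)&(np.mgrid[:480,:640][0]<240)).astype(np.uint8)
q=max(cv2.findContours(mk,cv2.RETR_EXTERNAL,cv2.CHAIN_APPROX_NONE)[0],key=cv2.contourArea)
r=cv2.minAreaRect(q);print(r,onplane(c,r[0],.029).round(4))
# height profile
sub=p[120:190,290:360].reshape(-1,3)
d=np.hypot(sub[:,0]-m[0],sub[:,1]-m[1])
for a,b in [(0,4),(4,7),(7,10),(10,18),(25,40)]:
    k=(d>a/1e3)&(d<b/1e3)
    print(a,b,k.sum(),np.percentile(sub[k][:,2],[5,25,50,75,95]).round(4))
for r0 in range(130,180,3): print(r0,p[r0,316:332:3,2].round(3))
for z in (.029,.06,.09,.12): print(z,proj(c,[m[0],m[1],z]).round(1))
# held ring
print("heldring depth tool z",np.round([(np.linalg.inv(c["pose"]@np.linalg.inv(c["mount"]))@np.r_[p[v,u],1])[:3] for v,u in [(275,326),(350,326),(310,285),(310,368)]],4))
crop=c["color"][70:230,240:410,::-1];cv2.imwrite("pics/w3c.png",cv2.resize(crop,None,fx=3.5,fy=3.5,interpolation=cv2.INTER_CUBIC))
```

```text
[272.5  97.5] [ 0.44   -0.2552  0.029 ]
[375.7  98.1] [ 0.4784 -0.1805  0.029 ]
[275.3 199.3] [ 0.5147 -0.2937  0.029 ]
[371.8 199.8] [ 0.5531 -0.219   0.029 ]
screw mean [ 0.4965 -0.2371  0.029 ] diag mids [ 0.4965 -0.2371  0.029 ] [ 0.4965 -0.2371  0.029 ]
((323.54742431640625, 147.9071807861328), (132.13931274414062, 130.83428955078125), 0.485545814037323) [ 0.4946 -0.2364  0.029 ]
0 4 116 [0.1032 0.1044 0.105  0.1056 0.1063]
4 7 248 [0.0639 0.0986 0.1001 0.1018 0.1033]
7 10 251 [0.0485 0.0495 0.0932 0.0953 0.0971]
10 18 1021 [0.0482 0.0489 0.0494 0.0499 0.0507]
25 40 2019 [0.0279 0.0286 0.0291 0.0296 0.0303]
130 [0.049 0.049 0.049 0.049 0.049 0.049]
133 [0.05  0.049 0.049 0.049 0.05  0.049]
136 [0.049 0.05  0.05  0.05  0.05  0.049]
139 [0.05  0.049 0.048 0.049 0.049 0.05 ]
142 [0.05  0.051 0.05  0.05  0.048 0.049]
145 [0.048 0.055 0.068 0.067 0.049 0.05 ]
148 [0.096 0.097 0.098 0.099 0.096 0.094]
151 [0.099 0.101 0.102 0.101 0.101 0.097]
154 [0.101 0.103 0.105 0.104 0.102 0.099]
157 [0.101 0.106 0.106 0.107 0.103 0.101]
160 [0.103 0.104 0.105 0.106 0.105 0.1  ]
163 [0.101 0.103 0.106 0.105 0.102 0.101]
166 [0.094 0.1   0.102 0.101 0.098 0.05 ]
169 [0.049 0.095 0.095 0.097 0.095 0.05 ]
172 [0.05  0.05  0.05  0.049 0.051 0.049]
175 [0.029 0.049 0.049 0.05  0.05  0.03 ]
178 [0.028 0.03  0.028 0.028 0.028 0.029]
0.029 [323.8 150.4]
0.06 [323.6 153.3]
0.09 [323.3 156.8]
0.12 [323. 161.]
heldring depth tool z [[ 0.0167  0.     -0.0023]
 [-0.0118  0.     -0.0026]
 [ 0.0034 -0.0143 -0.0016]
 [ 0.0039  0.0146 -0.0026]]
```

View pics/w3c.png

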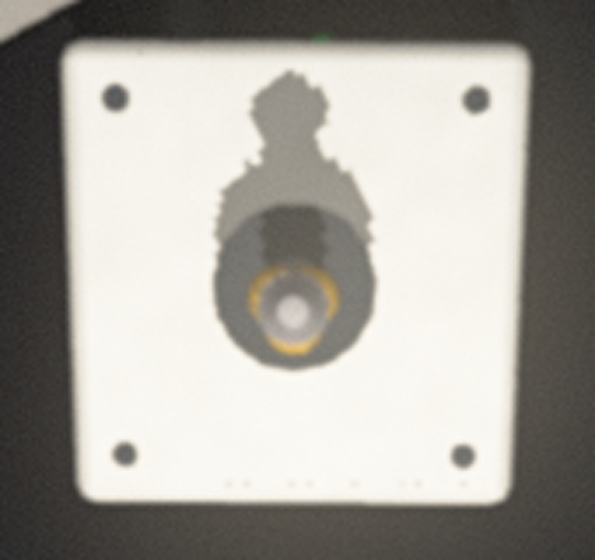

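```bash
cat >> h.py <<'E'
def held(c,mask,ztool,roi=(230,400,250,400)):
    "centres (tool xy) of the outer and bore outlines of a held ring's top face"
    a,b,u0,u1=roi; mk=np.zeros((480,640),np.uint8); mk[a:b,u0:u1]=mask[a:b,u0:u1]
    cn,hi=cv2.findContours(mk,cv2.RETR_CCOMP,cv2.CHAIN_APPROX_NONE); out=[]
    for q,h in zip(cn,hi[0]):
        if cv2.contourArea(q)<400: continue
        e=cv2.fitEllipse(q); out.append((h[3]>=0,np.round(e[0],1),np.round(e[1],1),onplane(c,e[0],ztool,c["mount"])[:2].round(4), (e[1][1]*abs(ztool+.135+0)/415).round(4)))
    return out
E
python3 - <<'E'
from h import *
c=load("w3.npz");H,S,V=cv2.split(cv2.cvtColor(c["color"],cv2.COLOR_RGB2HSV))
for r in held(c,(S<60)&(V>190),-.0025): print(r)
o,d=0,0
from workcell import get_obs
print(to_tool(get_obs(),[.4965,-.2371,.251]))
E
```

```text
Traceback (most recent call last):
  File "h.py", line 35, in held
    e=cv2.fitEllipse(q); out.append((h[3]>=0,np.round(e[0],1),np.round(e[1],1),onplane(c,e[0],ztool,c["mount"])[:2].round(4), (e[1][1]*abs(ztool+.135+0)/415).round(4)))
                                                                                                                              ^^^^^^^^^^^^^^^^^^^^^^^^^^^^^^^^^^^^^
AttributeError: 'float' object has no attribute 'round'
```

```bash
sed -i 's/, (e\[1\]\[1\].*$/))/' h.py
python3 - <<'E'
from h import *
c=load("w3.npz");H,S,V=cv2.split(cv2.cvtColor(c["color"],cv2.COLOR_RGB2HSV))
for r in held(c,(S<60)&(V>190),-.0025): print(r)
from workcell import get_obs
print(to_tool(get_obs(),[.4965,-.2371,.251]))
E
```

```text
(np.False_, array([325.9, 316.7]), array([86.7, 93.2]), array([0.0012, 0.    ]))
(np.True_, array([326. , 317.6]), array([60.3, 66.2]), array([0.0009, 0.    ]))
[ 0.84  -0.043  0.004]
```

Emit:
{"fn": "send_rows", "kwargs": {"increments": [[[0.82, -0.04, 0, 0, 0, 0], [0, 0, 0.8, 0, 0, 0], [0, 0, 0.9, 0, 0, 0], [0, 0, 0.9, 0, 0, 0], [0, 0, 0, 0, 0, 0], [0, 0, 0, 0, 0, 0]]]}}

```text
clock: 5.3
eef_pos: [0.4989, -0.2382, 0.1228]
tool_rot: [0.232, 0.973, -0.0, 0.001]
ft_force: [0.9, 0.3, -0.8]
grip_width: 0.0331
```

Run:
```python
from h import *
o,c=snap("w4")
print(o["clock"],o["eef_pos"],o["tool_rot"],o["grip_width"],o["ft_force"])
print(to_tool(o,[.4965,-.2371,.0625])-np.array([0.02,0,0]))
```

```text
5.3 [ 0.49892747 -0.23822431  0.12279018] [ 2.32356431e-01  9.72629972e-01 -2.60466328e-04  1.16527095e-03] 0.03314560111671312 [ 0.85805542  0.27478465 -0.7550676 ]
[ 0.036 -0.002  1.206]
```

View pics/w4.png

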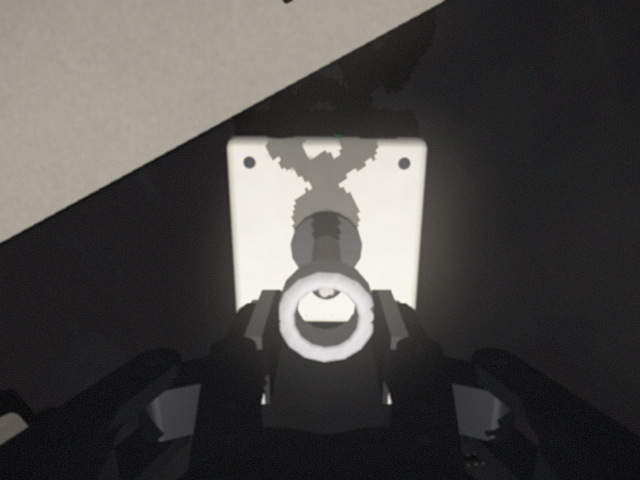

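The tip is at (326,290), inside the bore outline. I continue down.

Emit:
{"fn": "send_rows", "kwargs": {"increments": [[[0.04, 0, 0.2, 0, 0, 0], [0, 0, 0.2, 0, 0, 0], [0, 0, 0.25, 0, 0, 0], [0, 0, 0.25, 0, 0, 0], [0, 0, 0.2, 0, 0, 0], [0, 0, 0.1, 0, 0, 0], [0, 0, 0, 0, 0, 0]]]}}

```text
clock: 6.22
eef_pos: [0.4962, -0.2374, 0.0606]
tool_rot: [0.233, 0.973, 0.0, -0.0]
ft_force: [0.8, -0.2, -0.7]
grip_width: 0.0331
```

Run:
```python
from h import *
o,c=snap("w5")
c4=load("w4.npz"); print(proj(c4,[.4965,-.2371,.105]))
print(o["clock"],o["eef_pos"],o["tool_rot"],o["grip_width"],o["ft_force"],o["ft_torque"])
```

```text
[325.68681582 289.79569344]
6.225 [ 0.49619391 -0.23735996  0.06059691] [ 2.32747866e-01  9.72537092e-01  3.49713016e-05 -1.86493576e-04] 0.03311197784410656 [ 0.7808831  -0.21283326 -0.71709111] [ 0.04546249  0.05348775 -0.02164001]
```

View pics/w5.png

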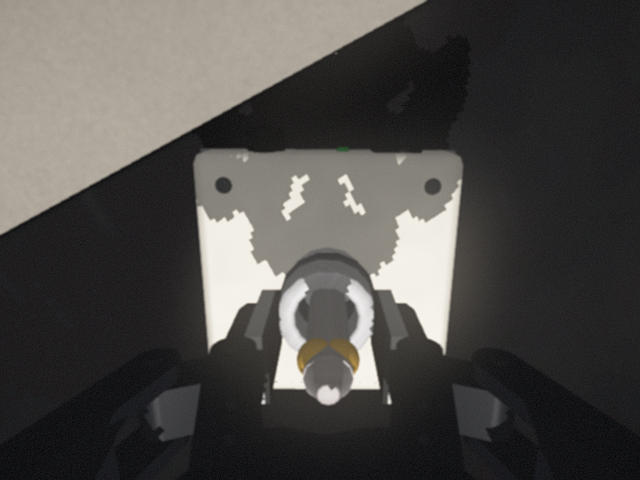

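The spindle is through the bore with no contact force. I release the spacer and rise.

Emit:
{"fn": "send_rows", "kwargs": {"increments": [[[0, 0, 0, 0, 0, 0], [0, 0, 0, 0, 0, 0], [0, 0, 0, 0, 0, 0], [0, 0, 0, 0, 0, 0], [0, 0, -0.4, 0, 0, 0], [0, 0, -0.8, 0, 0, 0], [0, 0, -0.9, 0, 0, 0], [0, 0, -0.9, 0, 0, 0]]], "grip": 0}}

```text
clock: 7.28
eef_pos: [0.4961, -0.2373, 0.2121]
tool_rot: [0.233, 0.973, 0.0, -0.0]
ft_force: [1.0, -0.4, -0.7]
grip_width: 0.0854
```

Emit:
{"fn": "send_rows", "kwargs": {"increments": [[[-0.8, 0, -0.6, 0, 0, 0], [0, 0, 0, 0, 0, 0], [0, 0, 0, 0, 0, 0]]]}}

```text
clock: 7.65
eef_pos: [0.5312, -0.2551, 0.2397]
tool_rot: [0.233, 0.973, 0.0, -0.001]
ft_force: [0.2, 0.5, -0.7]
grip_width: 0.0856
```

Run:
```python
from h import *
o,c=snap("w6")
print(o["clock"],o["eef_pos"],o["tool_rot"],o["grip_width"],o["ft_force"])
p=zpts(c);sub=p[60:250,230:430].reshape(-1,3);m=(.4965,-.2371)
d=np.hypot(sub[:,0]-m[0],sub[:,1]-m[1])
for a,b in [(0,4),(12,17),(25,40)]:
    k=(d>a/1e3)&(d<b/1e3); print(a,b,k.sum(),np.percentile(sub[k][:,2],[5,25,50,75,95]).round(4))
print(to_tool(o,[.5014,.0696,.15]))
```

```text
7.65 [ 0.53119673 -0.25511791  0.23973316] [ 2.32735191e-01  9.72539466e-01  2.52039027e-04 -1.12051383e-03] 0.0855554233647252 [ 0.16801489  0.54812253 -0.66635318]
0 4 122 [0.1024 0.1032 0.1038 0.1044 0.1051]
12 17 814 [0.0606 0.0616 0.0621 0.0625 0.0633]
25 40 4785 [0.0278 0.0286 0.0291 0.0297 0.0306]
[3.467 5.521 1.802]
```

View pics/w6.png

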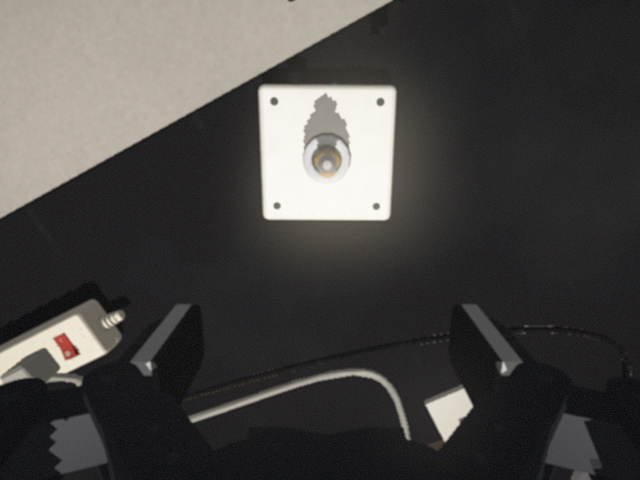

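The spacer sits on the collar with its top at 62 mm, and the collar face is at about 48 mm. Next is the washer.

Emit:
{"fn": "send_rows", "kwargs": {"increments": [[[0.495, 0.79, 0.1, 0, 0, 0], [0.495, 0.79, 0.1, 0, 0, 0], [0.495, 0.79, 0.1, 0, 0, 0], [0.495, 0.79, 0.3, 0, 0, 0], [0.495, 0.79, 0.4, 0, 0, 0], [0.495, 0.79, 0.4, 0, 0, 0], [0.495, 0.78, 0.4, 0, 0, 0], [0, 0, 0.5, 0, 0, 0]]]}}

```text
clock: 8.7
eef_pos: [0.5002, 0.0719, 0.1244]
tool_rot: [0.23, 0.973, -0.0, -0.001]
ft_force: [-0.0, -0.5, 0.3]
grip_width: 0.0853
```

Emit:
{"fn": "send_rows", "kwargs": {"increments": [[[0, 0, 0, 0, 0, 0], [0, 0, 0, 0, 0, 0]]]}}

```text
clock: 8.95
eef_pos: [0.502, 0.0686, 0.126]
tool_rot: [0.233, 0.972, -0.0, -0.0]
ft_force: [-0.5, 0.6, -0.3]
grip_width: 0.0854
```

Run:
```python
from h import *
o,c=snap("w7")
print(o["clock"],o["eef_pos"],o["grip_width"],o["ft_force"])
H,S,V=cv2.split(cv2.cvtColor(c["color"],cv2.COLOR_RGB2HSV))
for q in cv2.findContours(((H>10)&(H<35)&(S>90)&(V>100)).astype(np.uint8),cv2.RETR_EXTERNAL,cv2.CHAIN_APPROX_NONE)[0]:
    if cv2.contourArea(q)<800: continue
    e=cv2.fitEllipse(q);w=onplane(c,e[0],.004);print(e,w.round(4),to_tool(o,[w[0],w[1],.009]))
```

```text
8.95 [0.50199832 0.0685988  0.12602544] 0.08539062432546811 [-0.53216483  0.58533716 -0.30026896]
((326.0902404785156, 228.3784942626953), (61.685508728027344, 63.548274993896484), 91.29232788085938) [0.5016 0.0688 0.004 ] [7.000e-03 1.000e-03 2.341e+00]
```

View pics/w7.png

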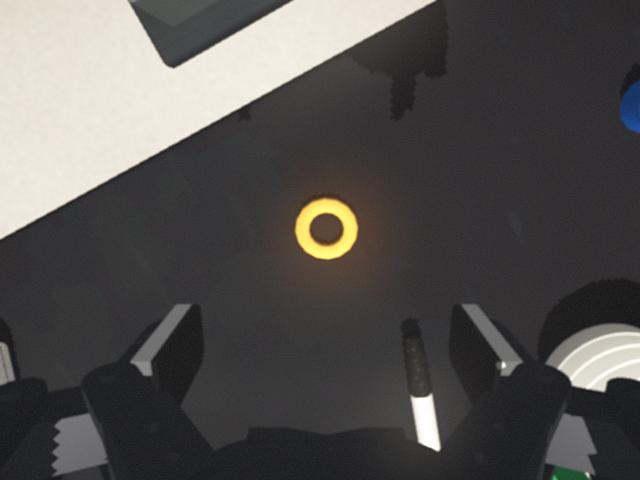

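The washer is centred between the fingers at (326,228), and the marker is well clear. I go down and close.

Emit:
{"fn": "send_rows", "kwargs": {"increments": [[[0, 0, 0.7, 0, 0, 0], [0, 0, 0.8, 0, 0, 0], [0, 0, 0.6, 0, 0, 0], [0, 0, 0.24, 0, 0, 0], [0, 0, 0, 0, 0, 0], [0, 0, 0, 0, 0, 0]]]}}

```text
clock: 9.75
eef_pos: [0.5039, 0.069, 0.0103]
tool_rot: [0.233, 0.972, 0.001, 0.001]
ft_force: [-0.1, 1.0, -0.2]
grip_width: 0.0856
```

Emit:
{"fn": "send_rows", "kwargs": {"increments": [[[0, 0, 0, 0, 0, 0], [0, 0, 0, 0, 0, 0], [0, 0, 0, 0, 0, 0], [0, 0, 0, 0, 0, 0], [0, 0, 0, 0, 0, 0], [0, 0, 0, 0, 0, 0]]], "grip": 1}}

```text
clock: 10.5
eef_pos: [0.5028, 0.0691, 0.0101]
tool_rot: [0.233, 0.973, 0.0, 0.001]
ft_force: [-2.5, 0.1, 9.0]
grip_width: 0.0354
```

Emit:
{"fn": "send_rows", "kwargs": {"increments": [[[0, 0, -0.2, 0, 0, 0], [0, 0, -0.6, 0, 0, 0], [0, 0, -0.7, 0, 0, 0], [0, 0, 0, 0, 0, 0]]]}}

```text
clock: 11.0
eef_pos: [0.505, 0.0694, 0.087]
tool_rot: [0.233, 0.973, 0.001, 0.003]
ft_force: [0.7, 0.7, -0.3]
grip_width: 0.0353
```

Run:
```python
from h import *
o,c=snap("w8")
print(o["clock"],o["eef_pos"],o["grip_width"],o["ft_force"])
```

```text
11.0 [0.50501933 0.06941144 0.08700178] 0.03531098358801472 [ 0.74773888  0.68535184 -0.33987979]
```

View pics/w8.png

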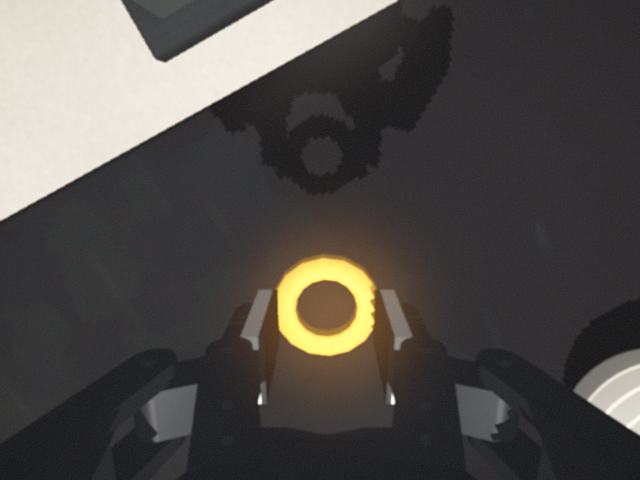

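The washer is held level at (326,305). I measure its offset in the hand.

Run:
```python
from h import *
c=load("w8.npz");H,S,V=cv2.split(cv2.cvtColor(c["color"],cv2.COLOR_RGB2HSV));m=(H>10)&(H<35)&(S>90)&(V>150)
p=zpts(c,c["mount"])
k=m.copy();k[:250]=0;k[360:]=0
print(np.percentile(p[k][:,2],[5,50,95]))
zt=np.median(p[k][:,2])
for a in (270,300,340): 
    r=p[a][k[a]]; print(a,r[:,2].mean())
print(held(c,m,zt))
from workcell import get_obs
print(to_tool(get_obs(),[.4965,-.2371,.2]))
```

```text
[0.00325347 0.00434889 0.00681988]
270 0.0041565889234553306
300 0.006147300314567966
340 0.003518798278314207
[(np.False_, array([325.7, 305.6]), array([100.5, 101.4]), array([ 0.0023, -0.0001])), (np.True_, array([325.7, 305.2]), array([50.2, 58.8]), array([ 0.0024, -0.0001]))]
[-2.653 -5.523 -2.297]
```

Emit:
{"fn": "send_rows", "kwargs": {"increments": [[[-0.1, -0.32, -0.8, 0, 0, 0], [-0.4, -0.8, -0.8, 0, 0, 0], [-0.4, -0.8, -0.7, 0, 0, 0], [-0.4, -0.8, 0, 0, 0, 0], [-0.5, -0.95, 0, 0, 0, 0], [-0.5, -0.95, 0, 0, 0, 0], [-0.4, -0.9, 0, 0, 0, 0], [0, 0, 0, 0, 0, 0]]]}}

```text
clock: 12.05
eef_pos: [0.4966, -0.2411, 0.1969]
tool_rot: [0.235, 0.972, 0.0, -0.001]
ft_force: [-0.6, 0.5, -0.5]
grip_width: 0.035
```

Emit:
{"fn": "send_rows", "kwargs": {"increments": [[[0, 0, 0.7, 0, 0, 0], [0, 0, 0.7, 0, 0, 0], [0, 0, 0, 0, 0, 0], [0, 0, 0, 0, 0, 0]]]}}

```text
clock: 12.55
eef_pos: [0.4983, -0.2377, 0.1294]
tool_rot: [0.232, 0.973, 0.0, 0.0]
ft_force: [0.9, -0.3, -0.2]
grip_width: 0.0355
```

Run:
```python
from h import *
o,c=snap("w9")
print(o["clock"],o["eef_pos"],o["tool_rot"],o["grip_width"],o["ft_force"])
print(proj(c,[.4965,-.2371,.105]),to_tool(o,[.4965,-.2371,.075])-np.array([.048,0,0]))
```

```text
12.55 [ 0.49827589 -0.23769044  0.12939866] [2.32317145e-01 9.72640084e-01 3.90512987e-05 1.01048262e-04] 0.0354827997973156 [ 0.94781219 -0.27596393 -0.22501448]
[325.25704978 285.34717078] [-0.011 -0.006  1.088]
```

View pics/w9.png

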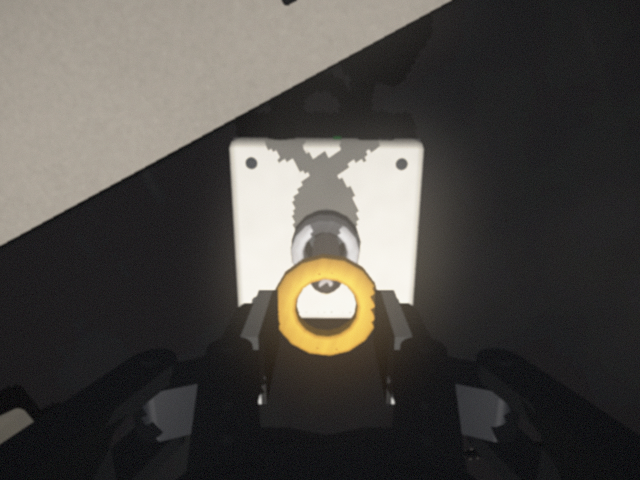

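The tip shows in the bore at (326,284), against a predicted (325,285), so the washer is aligned. I lower it to 2 mm over the spacer, release and rise.

Emit:
{"fn": "send_rows", "kwargs": {"increments": [[[-0.01, 0, 0.2, 0, 0, 0], [0, 0, 0.2, 0, 0, 0], [0, 0, 0.25, 0, 0, 0], [0, 0, 0.25, 0, 0, 0], [0, 0, 0.17, 0, 0, 0], [0, 0, 0, 0, 0, 0], [0, 0, 0, 0, 0, 0]]]}}

```text
clock: 13.48
eef_pos: [0.4986, -0.2386, 0.0756]
tool_rot: [0.233, 0.973, -0.0, 0.0]
ft_force: [-0.4, 0.7, -1.3]
grip_width: 0.0349
```

Run:
```python
from h import *
o,c=snap("w10")
print(o["clock"],o["eef_pos"],o["grip_width"],o["ft_force"])
```

```text
13.475 [ 0.49857069 -0.23856832  0.07555113] 0.03492105866668673 [-0.43076178  0.74410208 -1.30684376]
```

View pics/w10.png

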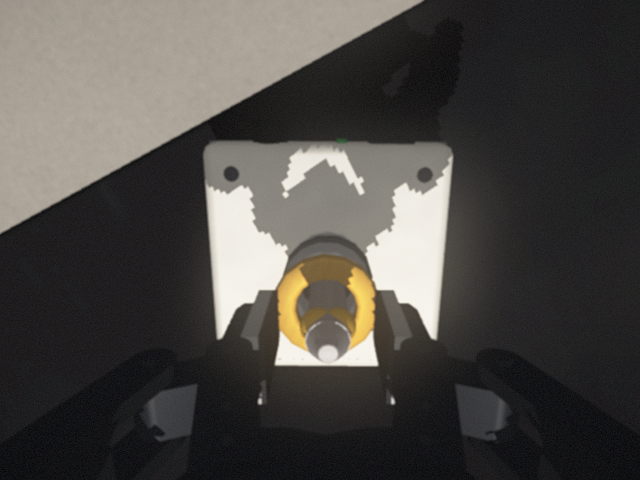

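Emit:
{"fn": "send_rows", "kwargs": {"increments": [[[0, 0, 0, 0, 0, 0], [0, 0, 0, 0, 0, 0], [0, 0, 0, 0, 0, 0], [0, 0, 0, 0, 0, 0], [0, 0, -0.4, 0, 0, 0], [0, 0, -0.8, 0, 0, 0], [0, 0, -0.9, 0, 0, 0], [0, 0, -0.9, 0, 0, 0]]], "grip": 0}}

```text
clock: 14.52
eef_pos: [0.4981, -0.2383, 0.2266]
tool_rot: [0.233, 0.973, 0.0, -0.0]
ft_force: [1.1, 0.4, -0.6]
grip_width: 0.0855
```

Emit:
{"fn": "send_rows", "kwargs": {"increments": [[[-0.8, 0, -0.6, 0, 0, 0], [0, 0, 0, 0, 0, 0], [0, 0, 0, 0, 0, 0]]]}}

```text
clock: 14.9
eef_pos: [0.5332, -0.2562, 0.2542]
tool_rot: [0.233, 0.973, 0.0, -0.001]
ft_force: [-0.1, -0.0, -1.1]
grip_width: 0.0853
```

Run:
```python
from h import *
o,c=snap("w11")
print(o["clock"],o["eef_pos"],o["tool_rot"],o["grip_width"],o["ft_force"])
p=zpts(c);sub=p[60:250,230:430].reshape(-1,3);m=(.4965,-.2371)
d=np.hypot(sub[:,0]-m[0],sub[:,1]-m[1])
for a,b in [(0,4),(12,17),(25,40)]:
    k=(d>a/1e3)&(d<b/1e3); print(a,b,k.sum(),np.percentile(sub[k][:,2],[5,25,50,75,95]).round(4))
print(to_tool(o,[.5205,.2737,.13]))
cv2.imwrite("pics/w11c.png",cv2.resize(c["color"][70:230,240:410,::-1],None,fx=3.5,fy=3.5))
```

```text
14.9 [ 0.53322375 -0.25616674  0.2541897 ] [ 2.32750350e-01  9.72535798e-01  2.62147064e-04 -1.15233721e-03] 0.08532500524732088 [-0.05291644 -0.04134819 -1.06682806]
0 4 114 [0.1017 0.1029 0.1038 0.1045 0.1052]
12 17 806 [0.0663 0.0675 0.068  0.0686 0.0693]
25 40 4381 [0.0278 0.0286 0.0291 0.0297 0.0307]
[5.019 9.334 2.495]
```

View pics/w11c.png

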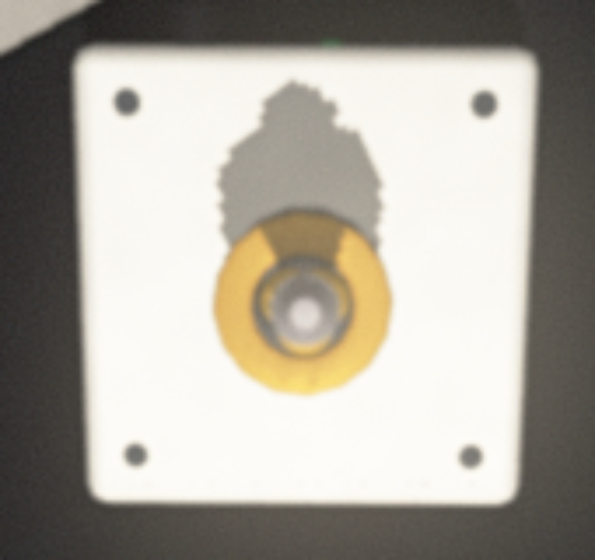

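The washer lies flat on the spacer with its top at 68 mm, centred. Next is the bushing.

Emit:
{"fn": "send_rows", "kwargs": {"increments": [[[0.4, 0.7, 0, 0, 0, 0], [0.5, 0.95, 0, 0, 0, 0], [0.5, 0.95, 0, 0, 0, 0], [0.5, 0.95, 0, 0, 0, 0], [0.5, 0.95, 0, 0, 0, 0], [0.5, 0.95, 0.1, 0, 0, 0], [0.5, 0.95, 0.2, 0, 0, 0], [0.5, 0.95, 0.3, 0, 0, 0]]]}}

```text
clock: 15.95
eef_pos: [0.5249, 0.1608, 0.2243]
tool_rot: [0.233, 0.973, -0.0, -0.001]
ft_force: [0.8, -0.4, -0.1]
grip_width: 0.0855
```

Emit:
{"fn": "send_rows", "kwargs": {"increments": [[[0.5, 0.95, 0.3, 0, 0, 0], [0.4, 0.7, 0.4, 0, 0, 0], [0.2, 0.33, 0.6, 0, 0, 0], [0, 0, 0.6, 0, 0, 0], [0, 0, 0, 0, 0, 0], [0, 0, 0, 0, 0, 0]]]}}

```text
clock: 16.7
eef_pos: [0.522, 0.2722, 0.1309]
tool_rot: [0.233, 0.972, -0.0, -0.0]
ft_force: [0.0, 0.6, 0.2]
grip_width: 0.0852
```

Run:
```python
from h import *
o,c=snap("w12")
print(o["clock"],o["eef_pos"],o["grip_width"],o["ft_force"])
H,S,V=cv2.split(cv2.cvtColor(c["color"],cv2.COLOR_RGB2HSV))
m=((H>100)&(H<130)&(S>120)).astype(np.uint8)
cn,hi=cv2.findContours(m,cv2.RETR_CCOMP,cv2.CHAIN_APPROX_NONE)
for q,h in zip(cn,hi[0]):
    if cv2.contourArea(q)<300: continue
    e=cv2.fitEllipse(q);z=.018 if h[3]>=0 else .009;w=onplane(c,e[0],z);print(np.round(e[0],1),e[1],z,w.round(4),to_tool(o,[w[0],w[1],.012]))
```

```text
16.7 [0.52201903 0.27221103 0.13086238] 0.08524096426339303 [0.01639127 0.64023326 0.17353464]
[619.8 275.8] (63.2426872253418, 127.01156616210938) 0.009 [0.638  0.4303 0.009 ] [-0.636  3.871  2.376]
[325.9 227.6] (51.74184799194336, 55.54963302612305) 0.009 [0.5211 0.2725 0.009 ] [ 1.800e-02 -2.000e-03  2.377e+00]
```

View pics/w12.png

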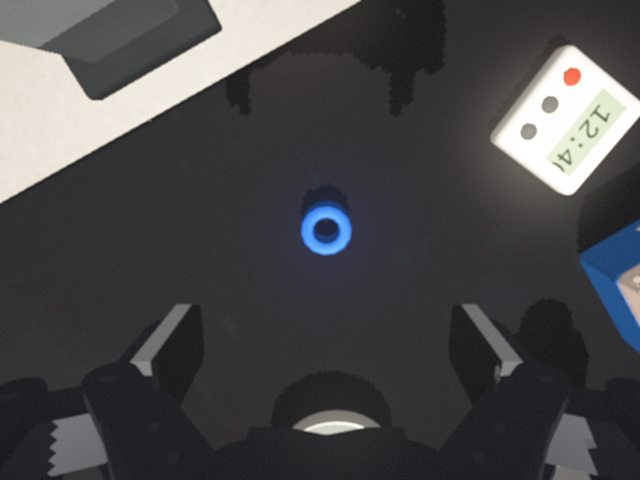

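The bushing is centred at (326,228). I descend and grip with the tips about 5 mm above its lower face.

Emit:
{"fn": "send_rows", "kwargs": {"increments": [[[0.02, 0, 0.7, 0, 0, 0], [0, 0, 0.8, 0, 0, 0], [0, 0, 0.6, 0, 0, 0], [0, 0, 0.24, 0, 0, 0], [0, 0, 0, 0, 0, 0], [0, 0, 0, 0, 0, 0]]]}}

```text
clock: 17.5
eef_pos: [0.5228, 0.2737, 0.0152]
tool_rot: [0.233, 0.973, 0.001, 0.001]
ft_force: [-0.2, -0.2, 0.5]
grip_width: 0.0854
```

Emit:
{"fn": "send_rows", "kwargs": {"increments": [[[0, 0, 0, 0, 0, 0], [0, 0, 0, 0, 0, 0], [0, 0, 0, 0, 0, 0], [0, 0, 0, 0, 0, 0], [0, 0, 0, 0, 0, 0], [0, 0, 0, 0, 0, 0], [0, 0, 0, 0, 0, 0]]], "grip": 1}}

```text
clock: 18.38
eef_pos: [0.5218, 0.2733, 0.0141]
tool_rot: [0.233, 0.973, 0.0, 0.0]
ft_force: [0.0, -0.5, 5.5]
grip_width: 0.0288
```

Emit:
{"fn": "send_rows", "kwargs": {"increments": [[[0, 0, -0.2, 0, 0, 0], [0, 0, -0.6, 0, 0, 0], [0, 0, -0.7, 0, 0, 0], [0, 0, 0, 0, 0, 0]]]}}

```text
clock: 18.88
eef_pos: [0.5235, 0.2742, 0.0917]
tool_rot: [0.233, 0.973, 0.002, 0.002]
ft_force: [0.9, -1.2, -0.0]
grip_width: 0.0289
```

Run:
```python
from h import *
o,c=snap("w13")
print(o["clock"],o["eef_pos"],o["grip_width"],o["ft_force"])
H,S,V=cv2.split(cv2.cvtColor(c["color"],cv2.COLOR_RGB2HSV));m=(H>100)&(H<130)&(S>120)&(V>150)
p=zpts(c,c["mount"])
k=m.copy();k[:250]=0;k[400:]=0;k[:,:270]=0;k[:,380:]=0
print(np.percentile(p[k][:,2],[5,25,50,75,95]),V[k].min(),np.percentile(V[k],[10,50]))
zt=np.percentile(p[k][:,2],40)
print(zt,held(c,m,zt))
print(to_tool(o,[.4965,-.2371,.2]))
```

```text
18.875 [0.52352785 0.27421995 0.09171995] 0.02891533218134008 [ 0.86305678 -1.24318013 -0.04933112]
[-0.0048154  -0.00422628 -0.0038153  -0.00338852 -0.00260463] 151 [209. 252.]
-0.00397448724404495 [(np.False_, array([325.5, 318.2]), array([81.2, 85.5]), array([ 0.0014, -0.0001])), (np.True_, array([325.9, 319. ]), array([42.5, 46.3]), array([ 0.0011, -0.    ]))]
[-4.156 -9.351 -2.2  ]
```

View pics/w13.png

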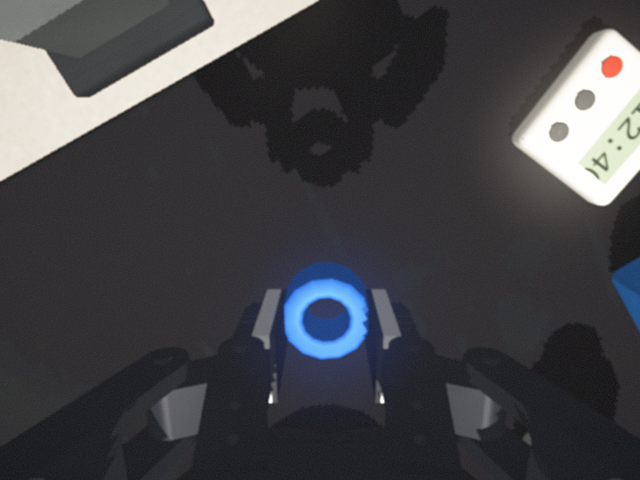

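The bushing is held level, offset +1.2 mm in tool x, with its lower face about 14 mm ahead of the TCP. I carry it over the spindle.

Emit:
{"fn": "send_rows", "kwargs": {"increments": [[[-0.1, -0.3, -0.7, 0, 0, 0], [-0.4, -0.85, -0.5, 0, 0, 0], [-0.45, -0.95, -0.4, 0, 0, 0], [-0.45, -0.95, -0.4, 0, 0, 0], [-0.45, -0.95, -0.2, 0, 0, 0], [-0.45, -0.95, 0, 0, 0, 0], [-0.45, -0.95, 0, 0, 0, 0], [-0.45, -0.95, 0, 0, 0, 0]]]}}

```text
clock: 19.92
eef_pos: [0.5078, -0.1062, 0.1968]
tool_rot: [0.233, 0.973, -0.0, -0.001]
ft_force: [1.2, -0.5, -0.5]
grip_width: 0.0289
```

Emit:
{"fn": "send_rows", "kwargs": {"increments": [[[-0.43, -0.95, 0, 0, 0, 0], [-0.35, -0.85, 0, 0, 0, 0], [-0.2, -0.7, 0, 0, 0, 0], [0, 0, 0.7, 0, 0, 0], [0, 0, 0.6, 0, 0, 0], [0, 0, 0, 0, 0, 0], [0, 0, 0, 0, 0, 0]]]}}

```text
clock: 20.8
eef_pos: [0.4962, -0.2383, 0.1335]
tool_rot: [0.233, 0.973, 0.0, -0.0]
ft_force: [0.6, 0.0, -0.3]
grip_width: 0.0292
```

Run:
```python
from h import *
o,c=snap("w14")
print(o["clock"],o["eef_pos"],o["tool_rot"],o["grip_width"],o["ft_force"])
print(proj(c,[.4965,-.2371,.105]),to_tool(o,[.4965,-.2371,.118])-np.array([.024,0,0]))
cv2.imwrite("pics/w14c.png",cv2.resize(c["color"][130:370,220:430,::-1],None,fx=2.5,fy=2.5,interpolation=cv2.INTER_CUBIC))
```

```text
20.8 [ 0.4961741  -0.23831505  0.13346101] [ 2.32636239e-01  9.72563794e-01  5.00262339e-05 -2.12307390e-04] 0.029188185266067222 [ 0.60381352  0.04711986 -0.27834626]
[328.85426903 285.16842213] [-0.019  0.025  0.309]
```

View pics/w14c.png

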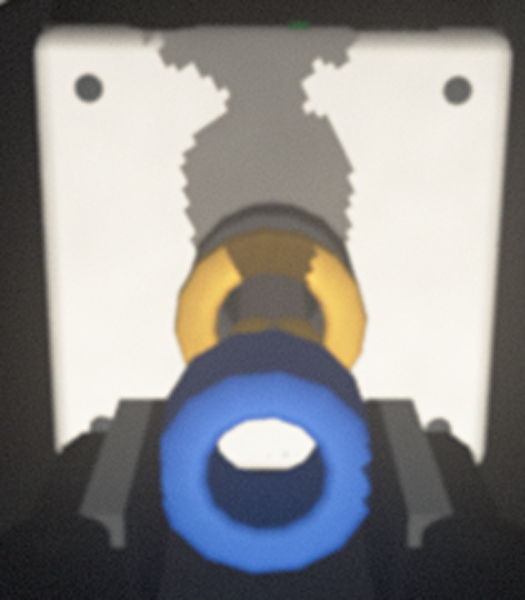

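The tip is hidden by the bushing, but the balls (u≈328) confirm the axis. I correct by (-0.02, 0.025) and go down slowly, watching the force.

Emit:
{"fn": "send_rows", "kwargs": {"increments": [[[-0.02, 0.025, 0.2, 0, 0, 0], [0, 0, 0.1, 0, 0, 0], [0, 0, 0, 0, 0, 0]]]}}

```text
clock: 21.22
eef_pos: [0.4972, -0.2375, 0.1178]
tool_rot: [0.233, 0.973, 0.0, -0.001]
ft_force: [-0.2, 1.0, -0.2]
grip_width: 0.0289
```

Emit:
{"fn": "send_rows", "kwargs": {"increments": [[[0, 0, 0.04, 0, 0, 0], [0, 0, 0.04, 0, 0, 0], [0, 0, 0.04, 0, 0, 0]]]}}

```text
clock: 21.6
eef_pos: [0.4976, -0.2378, 0.1123]
tool_rot: [0.233, 0.973, -0.0, 0.0]
ft_force: [-0.6, -0.3, -0.5]
grip_width: 0.0292
```

Run:
```python
from h import *
o,c=snap("w15")
print(o["clock"],o["eef_pos"],o["ft_force"],o["ft_torque"])
print(to_tool(o,[.4965,-.2371,.112])-np.array([.024,0,0]))
cv2.imwrite("pics/w15c.png",cv2.resize(c["color"][130:370,220:430,::-1],None,fx=2.5,fy=2.5,interpolation=cv2.INTER_CUBIC))
```

```text
21.6 [ 0.49755268 -0.23779571  0.11227457] [-0.59873334 -0.34091117 -0.4928534 ] [-0.02066508 -0.05662577  0.04425603]
[0.001 0.003 0.005]
```

View pics/w15c.png

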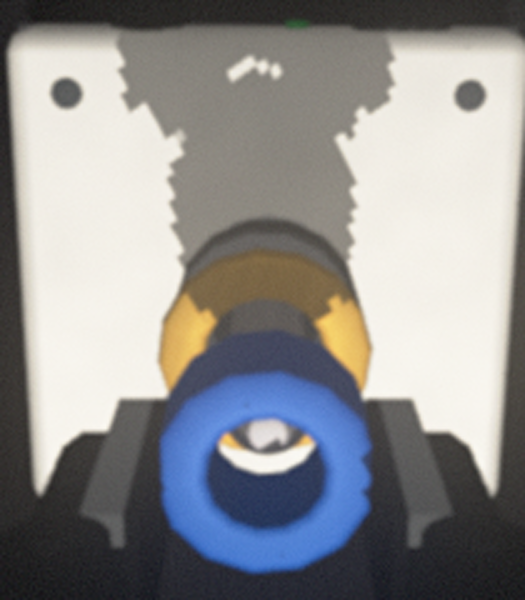

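The tip is inside the bore, centred. I continue in 1 mm steps into the balls.

Emit:
{"fn": "send_rows", "kwargs": {"increments": [[[0, 0, 0.02, 0, 0, 0], [0, 0, 0.02, 0, 0, 0], [0, 0, 0.02, 0, 0, 0], [0, 0, 0.02, 0, 0, 0]]]}}

```text
clock: 22.15
eef_pos: [0.4975, -0.2377, 0.1083]
tool_rot: [0.233, 0.973, 0.0, 0.0]
ft_force: [-0.1, -0.1, 1.2]
grip_width: 0.0288
```

Emit:
{"fn": "send_rows", "kwargs": {"increments": [[[0, 0, 0.02, 0, 0, 0], [0, 0, 0.02, 0, 0, 0]]]}}

```text
clock: 22.4
eef_pos: [0.4977, -0.2378, 0.1069]
tool_rot: [0.233, 0.973, -0.0, 0.0]
ft_force: [-1.9, 0.1, 6.0]
grip_width: 0.029
```

Emit:
{"fn": "send_rows", "kwargs": {"increments": [[[0, 0, 0.02, 0, 0, 0], [0, 0, 0.02, 0, 0, 0]]]}}

```text
clock: 22.65
eef_pos: [0.4977, -0.2377, 0.1049]
tool_rot: [0.233, 0.973, -0.0, 0.0]
ft_force: [-1.6, 1.2, 5.7]
grip_width: 0.0287
```

Emit:
{"fn": "send_rows", "kwargs": {"increments": [[[0, 0, 0.02, 0, 0, 0], [0, 0, 0.02, 0, 0, 0], [0, 0, 0.02, 0, 0, 0]]]}}

```text
clock: 23.02
eef_pos: [0.498, -0.2378, 0.103]
tool_rot: [0.233, 0.973, -0.0, 0.001]
ft_force: [-3.0, 2.4, 11.5]
grip_width: 0.0289
```

Emit:
{"fn": "send_rows", "kwargs": {"increments": [[[0, 0, 0.02, 0, 0, 0], [0, 0, 0.02, 0, 0, 0], [0, 0, 0.02, 0, 0, 0]]]}}

```text
clock: 23.4
eef_pos: [0.4974, -0.2376, 0.0985]
tool_rot: [0.233, 0.973, 0.0, 0.0]
ft_force: [-2.0, 1.3, 5.9]
grip_width: 0.029
```

Emit:
{"fn": "send_rows", "kwargs": {"increments": [[[0, 0, 0.02, 0, 0, 0], [0, 0, 0.02, 0, 0, 0], [0, 0, 0.02, 0, 0, 0]]]}}

```text
clock: 23.78
eef_pos: [0.4974, -0.2377, 0.0951]
tool_rot: [0.233, 0.973, 0.0, -0.0]
ft_force: [-1.9, 1.6, 4.2]
grip_width: 0.0284
```

Run:
```python
from h import *
o,c=snap("w16")
print(o["clock"],o["eef_pos"],o["ft_force"],o["ft_torque"])
cv2.imwrite("pics/w16c.png",cv2.resize(c["color"][130:370,220:430,::-1],None,fx=2.5,fy=2.5,interpolation=cv2.INTER_CUBIC))
```

```text
23.775 [ 0.49743506 -0.23769068  0.09513161] [-1.90690355  1.60360562  4.22615009] [0.30095534 0.40127752 0.01368094]
```

View pics/w16c.png

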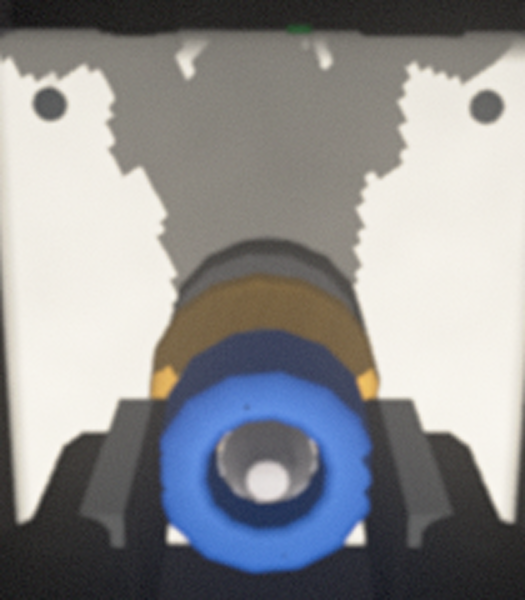

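The spindle is centred in the bore with the balls pressed in. I continue with a 0.5 mm shift to relieve the side load.

Emit:
{"fn": "send_rows", "kwargs": {"increments": [[[0.01, 0, 0.02, 0, 0, 0], [0, 0, 0.02, 0, 0, 0], [0, 0, 0.02, 0, 0, 0]]]}}

```text
clock: 24.2
eef_pos: [0.4973, -0.2376, 0.0924]
tool_rot: [0.233, 0.973, -0.0, 0.0]
ft_force: [-1.1, 2.1, 5.2]
grip_width: 0.0286
```

Emit:
{"fn": "send_rows", "kwargs": {"increments": [[[0, 0, 0.02, 0, 0, 0], [0, 0, 0.02, 0, 0, 0], [0, 0, 0.02, 0, 0, 0]]]}}

```text
clock: 24.58
eef_pos: [0.4972, -0.2376, 0.0894]
tool_rot: [0.233, 0.973, -0.0, 0.0]
ft_force: [-1.1, 1.5, 5.2]
grip_width: 0.0289
```

Emit:
{"fn": "send_rows", "kwargs": {"increments": [[[0, 0, 0.02, 0, 0, 0], [0, 0, 0.02, 0, 0, 0], [0, 0, 0.02, 0, 0, 0]]]}}

```text
clock: 24.95
eef_pos: [0.4972, -0.2375, 0.0863]
tool_rot: [0.233, 0.973, -0.0, 0.0]
ft_force: [-1.4, 1.4, 4.6]
grip_width: 0.0288
```

Emit:
{"fn": "send_rows", "kwargs": {"increments": [[[0, 0, 0.02, 0, 0, 0], [0, 0, 0.02, 0, 0, 0]]]}}

```text
clock: 25.2
eef_pos: [0.497, -0.2374, 0.0839]
tool_rot: [0.233, 0.973, 0.0, -0.0]
ft_force: [1.1, 0.5, -1.4]
grip_width: 0.0287
```

The balls now pull the bushing down (-1.4 N). I take finer steps until it seats.

Emit:
{"fn": "send_rows", "kwargs": {"increments": [[[0, 0, 0.02, 0, 0, 0], [0, 0, 0.01, 0, 0, 0]]]}}

```text
clock: 25.45
eef_pos: [0.4967, -0.2373, 0.0818]
tool_rot: [0.233, 0.973, 0.0, -0.001]
ft_force: [0.7, 0.7, -1.8]
grip_width: 0.0291
```

Emit:
{"fn": "send_rows", "kwargs": {"increments": [[[0, 0, 0.01, 0, 0, 0], [0, 0, 0.01, 0, 0, 0]]]}}

```text
clock: 25.7
eef_pos: [0.4968, -0.2374, 0.0815]
tool_rot: [0.233, 0.973, 0.0, -0.0]
ft_force: [0.1, 0.4, -0.5]
grip_width: 0.029
```

Emit:
{"fn": "send_rows", "kwargs": {"increments": [[[0, 0, 0.01, 0, 0, 0], [0, 0, 0.01, 0, 0, 0]]]}}

```text
clock: 25.95
eef_pos: [0.4971, -0.2376, 0.081]
tool_rot: [0.233, 0.973, -0.0, 0.0]
ft_force: [-0.3, -0.3, -0.3]
grip_width: 0.0289
```

Emit:
{"fn": "send_rows", "kwargs": {"increments": [[[0, 0, 0.01, 0, 0, 0], [0, 0, 0.01, 0, 0, 0]]]}}

```text
clock: 26.2
eef_pos: [0.4973, -0.2378, 0.08]
tool_rot: [0.233, 0.973, -0.0, 0.0]
ft_force: [-0.4, -0.4, 1.2]
grip_width: 0.029
```

Emit:
{"fn": "send_rows", "kwargs": {"increments": [[[0, 0, 0.01, 0, 0, 0], [0, 0, 0.01, 0, 0, 0]]]}}

```text
clock: 26.45
eef_pos: [0.4974, -0.2378, 0.0796]
tool_rot: [0.233, 0.973, -0.0, 0.001]
ft_force: [-1.5, -0.3, 6.4]
grip_width: 0.0292
```

Emit:
{"fn": "send_rows", "kwargs": {"increments": [[[0, 0, 0.01, 0, 0, 0], [0, 0, 0.01, 0, 0, 0]]]}}

```text
clock: 26.7
eef_pos: [0.4975, -0.2378, 0.0792]
tool_rot: [0.233, 0.973, -0.0, 0.001]
ft_force: [-2.2, 0.1, 9.9]
grip_width: 0.029
```

Emit:
{"fn": "send_rows", "kwargs": {"increments": [[[0, 0, 0.01, 0, 0, 0], [0, 0, 0.01, 0, 0, 0]]]}}

```text
clock: 26.95
eef_pos: [0.4976, -0.2379, 0.0789]
tool_rot: [0.233, 0.973, -0.0, 0.001]
ft_force: [-3.0, 0.4, 13.4]
grip_width: 0.029
```

Emit:
{"fn": "send_rows", "kwargs": {"increments": [[[0, 0, 0.01, 0, 0, 0], [0, 0, 0.01, 0, 0, 0], [0, 0, 0, 0, 0, 0]]]}}

```text
clock: 27.32
eef_pos: [0.4977, -0.238, 0.0786]
tool_rot: [0.233, 0.973, -0.0, 0.001]
ft_force: [-4.1, 1.2, 15.5]
grip_width: 0.029
```

Emit:
{"fn": "send_rows", "kwargs": {"increments": [[[0, 0, 0.01, 0, 0, 0], [0, 0, 0, 0, 0, 0]]]}}

```text
clock: 27.58
eef_pos: [0.4977, -0.238, 0.0784]
tool_rot: [0.233, 0.973, -0.0, 0.002]
ft_force: [-4.6, 2.2, 18.3]
grip_width: 0.0288
```

Run:
```python
from h import *
from workcell import *
o,c=snap("w17")
print(o["clock"],o["eef_pos"],o["ft_force"],o["ft_torque"])
cv2.imwrite("pics/w17c.png",cv2.resize(c["color"][130:370,220:430,::-1],None,fx=2.5,fy=2.5,interpolation=cv2.INTER_CUBIC))
```

```text
27.575 [ 0.49770477 -0.23797074  0.07843068] [-4.59890455  2.20577999 18.28666925] [ 0.46046823  1.16465737 -0.00773421]
```

View pics/w17c.png

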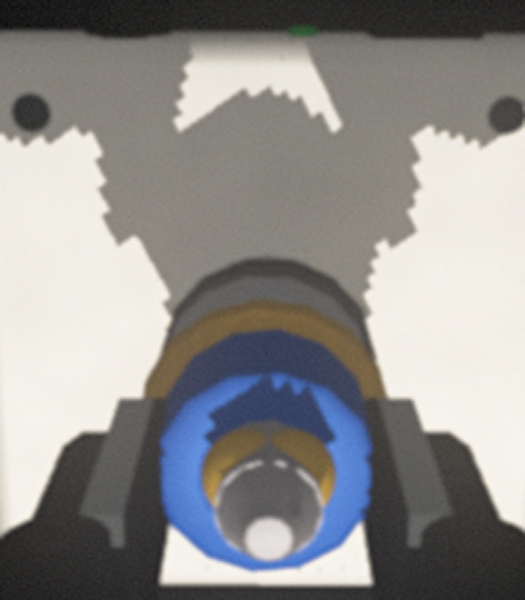

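Run:
```python
from h import *
c=load("w17.npz");H,S,V=cv2.split(cv2.cvtColor(c["color"],cv2.COLOR_RGB2HSV))
pt=zpts(c,c["mount"]);p=zpts(c)
def crop(x,y): return int(130+y/2.5),int(220+x/2.5)
for n,(x,y) in dict(tip=(268,540),busL=(185,480),busR=(350,480),bus=(200,530),washL=(160,370),washR=(370,370),screw=(60,200),screwR=(480,200)).items():
    v,u=crop(x,y); print(n,"tool z",np.median(pt[v-1:v+2,u-1:u+2,2]).round(4),"world z",np.median(p[v-1:v+2,u-1:u+2,2]).round(4))
```

```text
tip tool z -0.0223 world z 0.1008
busL tool z -0.0045 world z 0.083
busR tool z -0.0042 world z 0.0826
bus tool z -0.0043 world z 0.0828
washL tool z 0.0141 world z 0.0643
washR tool z 0.0143 world z 0.0641
screw tool z 0.0491 world z 0.0293
screwR tool z 0.0495 world z 0.0288
```

The bushing sits on the washer: top at 82.8 mm, washer top at 64.2 mm, balls sprung out above it. The stack is 3.8 mm lower, and at 18 N it is no longer sliding. One more small press and a hold.

Emit:
{"fn": "send_rows", "kwargs": {"increments": [[[0, 0, 0.01, 0, 0, 0], [0, 0, 0, 0, 0, 0], [0, 0, 0, 0, 0, 0]]]}}

```text
clock: 28.0
eef_pos: [0.4977, -0.238, 0.0782]
tool_rot: [0.233, 0.973, -0.001, 0.002]
ft_force: [-5.6, 1.3, 19.6]
grip_width: 0.0288
```

Run:
```python
from workcell import *
o=get_obs();print(o["clock"],o["eef_pos"],o["ft_force"])
```

```text
28.0 [ 0.49772618 -0.23800182  0.07823639] [-5.56187844  1.31951518 19.59066046]
```

It holds firmly at 19.6 N, moving only 0.2 mm with the last 1.3 N. I relieve the press and let go.

Emit:
{"fn": "send_rows", "kwargs": {"increments": [[[0, 0, -0.04, 0, 0, 0], [0, 0, -0.04, 0, 0, 0], [0, 0, 0, 0, 0, 0]]]}}

```text
clock: 28.38
eef_pos: [0.4974, -0.2378, 0.0795]
tool_rot: [0.233, 0.973, -0.0, 0.001]
ft_force: [-0.9, 0.2, 6.9]
grip_width: 0.0288
```

Emit:
{"fn": "send_rows", "kwargs": {"increments": [[[0, 0, 0, 0, 0, 0], [0, 0, 0, 0, 0, 0], [0, 0, 0, 0, 0, 0], [0, 0, 0, 0, 0, 0], [0, 0, -0.3, 0, 0, 0], [0, 0, -0.8, 0, 0, 0], [0, 0, -0.9, 0, 0, 0], [0, 0, -0.9, 0, 0, 0]]], "grip": 0}}

```text
clock: 29.38
eef_pos: [0.4971, -0.2375, 0.2264]
tool_rot: [0.233, 0.973, -0.0, 0.001]
ft_force: [0.1, -0.5, -0.8]
grip_width: 0.0853
```

Emit:
{"fn": "send_rows", "kwargs": {"increments": [[[-0.8, 0, -0.6, 0, 0, 0], [0, 0, 0, 0, 0, 0], [0, 0, 0, 0, 0, 0]]]}}

```text
clock: 29.75
eef_pos: [0.5321, -0.2553, 0.2536]
tool_rot: [0.233, 0.973, 0.0, -0.001]
ft_force: [-0.5, -0.1, -1.6]
grip_width: 0.0855
```

Run:
```python
from h import *
o,c=snap("w18")
print(o["clock"],o["eef_pos"],o["grip_width"],o["ft_force"])
p=zpts(c);sub=p[60:250,230:430].reshape(-1,3);m=(.4965,-.2371)
d=np.hypot(sub[:,0]-m[0],sub[:,1]-m[1])
for a,b in [(0,3),(10.5,14),(17.5,18.5),(25,40)]:
    k=(d>a/1e3)&(d<b/1e3); print(a,b,k.sum(),np.percentile(sub[k][:,2],[5,25,50,75,95]).round(4))
H,S,V=cv2.split(cv2.cvtColor(c["color"],cv2.COLOR_RGB2HSV))
cn=cv2.findContours(((H>100)&(H<130)&(S>120)).astype(np.uint8),cv2.RETR_EXTERNAL,cv2.CHAIN_APPROX_NONE)[0]
q=max(cn,key=cv2.contourArea);e=cv2.fitEllipse(q);print(e,onplane(c,e[0],.08).round(4))
cv2.imwrite("pics/w18c.png",cv2.resize(c["color"][70:230,240:410,::-1],None,fx=3.5,fy=3.5))
s2=__import__("workcell").camera("scene");cv2.imwrite("pics/s18.png",s2["color"][:,:,::-1])
```

```text
29.75 [ 0.53211448 -0.25532333  0.25359723] 0.08547366353264307 [-0.47643507 -0.06336096 -1.62344557]
0 3 64 [0.1009 0.1015 0.1022 0.1027 0.1033]
10.5 14 529 [0.0829 0.0836 0.0841 0.0846 0.0852]
17.5 18.5 160 [0.0446 0.0464 0.0653 0.0661 0.0669]
25 40 4400 [0.0279 0.0286 0.0291 0.0296 0.0307]
((325.7593688964844, 158.23605346679688), (36.376220703125, 36.90045166015625), 23.624984741210938) [ 0.4964 -0.2374  0.08  ]
```

View pics/w18c.png

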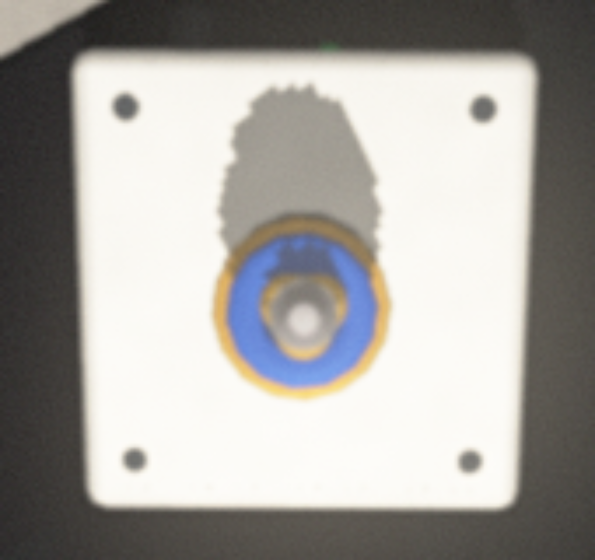

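View pics/s18.png

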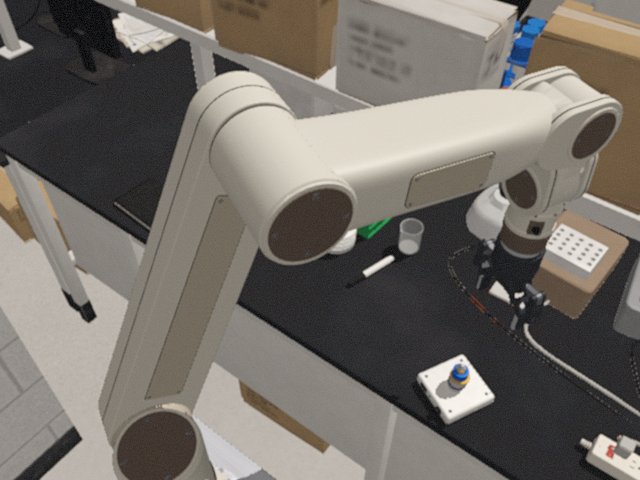

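The stack is seated: bushing top 84.1 mm, washer top about 66 mm, bushing centred to 0.3 mm, balls visible above it, hand clear. I hand the job in.

```bash
python3 -c "
from workcell import *
print(job_done())"
```

```text
the job is handed in; nothing more can be done
None
```

I put the spacer, washer and bushing on the spindle in that order, pressed to about 20 N against the stop, let go, backed off and handed in at about 30 s of the 69 s allowed.

**Last checks:**
- **Press:** the wrist read 18.3 N and then 19.6 N over the last 0.4 s or so, with the TCP giving only about 0.2 mm. No reading passed 20 N, so the bearing should have stayed well under its limit; I had no direct reading of it.
- **Stack:** the bushing top is at 84.1 mm and the washer top at about 66 mm, which matches the 18 mm bushing seated on it. The bushing is about 0.3 mm off the axis, and the balls have sprung out above it. The gripper is clear of everything.
- **Bystanders:** I did not measure them again. The arm kept clear of them and I saw no unexpected contact force. In the last scene picture the marker and beaker are in place, but the arm hides most of the others.

**One check that disagreed:** camera depth puts the permanent slide of the spindle at about 1.6 to 3.5 mm, depending on which pictures I compare. That is close to or below the stated 3 mm minimum. I judged the stop reached because the spindle slides at 8 N and did not slide at nearly 20 N.

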